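# Fetch the board scraper from the covered caddy and clear the chopping board

## Robot

A 6-joint arm with a two-finger parallel gripper is mounted at the origin on a cart in front of the work surface, level with it; the furniture and walls round the work are solid. World frame = base frame: x ahead of the robot, y to its left, z up, the work surface at z = 0. Lengths are in m, angles in rad, forces in N, time in s.
With the tool pointing down it reaches from about 0.375 to 0.9 m from the base axis. Payload 3.1 kg.
Tool frame: the origin (TCP) lies where the fingers leave the gripper's body, on its centre line; the fingertips stand 70 mm ahead of it and the grasp point (between the pads) lies 51 mm ahead of it; z points along the fingers, y is the line along which they close (so a half turn about z gives the same grasp; the last joint's range is limited). The gripper opens to 87 mm and grips with 3 to 60 N. Pads are 19 mm wide; open, the fingers measure 117 mm over their backs; the gripper's body (75 mm by 190 mm) begins 51 mm behind the grasp point.
Start: joints at [-1.484, 0.527, 1.433, -0, 1.181, -0.178], TCP at [0.164, -0.603, 0.292] pointing down, gripper open.
Joint ranges: [-3.08, 3.08], [-0.75, 2.2], [0.22, 2.44], [-1.43, 4.57], [0, 2.65], [-2.85, 2.85]. Speed limits (rad/s): [2.79, 2.79, 3.14, 3.14, 3.14, 3.14].

## Interface

Orientations are given as a unit quaternion [x, y, z, w].
In Python, from rig import robot gives the robot as it stands.
- The arm moves only by the tool send_rows, never from a script. Its argument "deltas" is text: rows parted by semicolons, each of 7 numbers parted by spaces: the shift along the tool's x, y, z in mm, then the turn, a rotation vector about the tool's x, y, z in degrees, then the opening, from 0 (shut) to 1 (fully open). A call has 1 to 10 rows; each row shifts and turns the commanded pose from where the row before left it, along the tool's axes as they then stand; what a row does not reach is not made up. A row lasts 1/8 s, in which the tool goes at most 62.5 mm and 10.7 degrees, less where a joint would pass 70% of its speed; a pose out of reach is approached as far as the arm can. A call is refused whole if a number of a shift passes 62.5 or a number of a turn 10.7, either way. A call with a gripper value outside its range is refused whole. The fingers move at their own pace and stop on an object; "newtons" is the grip in N (left out, the last holds). Time passes only in rows, so rows that do not move let the fingers close. It gives the time, the measured TCP pose, the force, the opening and the grip force at its end, in the units of the state.
- robot.get_obs(): the state, without advancing time (a new reading comes with each control period).
- robot.camera(name): name is "side" or "top" or "wrist"; returns a dict with "image" (420x560x3 uint8, red, green, blue), "depth" (420x560 float32, m along the optical axis (not along the pixel's ray), 0 where there is no reading), "fovy" (degrees; the focal length in pixels is half the picture's height over the tangent of half this angle, whatever the lens; pixels are square), "cx", "cy" (the principal point, pixels), "rvec" (rotation vector, rad) and "tvec" (3), from world to camera coordinates, as OpenCV has them. Camera axes: x right, y down, z forward; pixel columns grow to the right and rows downward; lengths in m; the calibration is good to about 2 mm. A picture is of the moment at which its call begins.
- robot.hand_in(): hands the job in; it is judged then, once.
Trained networks look in the newest picture that a camera, given by its name, has taken for a name from the list of things; names that differ only in an ending like _2 or _b are one class to them, and where a whole thing is asked for, a point or a joint stands for the part that bears it (a point fixed in the world has none). Each returns a list of dicts, best first, with "p" (0 to 1); they miss things now and then, are a little off and sometimes report something else, mostly with a low value. They report only what shows in the picture. A call takes as long as a camera call.
- robot.find_in(camera, thing): "box" ([left, top, right, bottom] in pixels, round what is visible of it).
- robot.cut_out(camera, thing): "region" (420x560 bool, what is visible of it) and "box" ([left, top, right, bottom] in pixels, round what is visible of it).
The state is a dict: "time": time; "q": joint angles; "joint_velocities": joint speeds; "joint_torque": joint torques, N m; "position": TCP position; "tool_rot": TCP orientation; "ft_force": force on the tool from outside, world axes, zero at the start; "moment": the same for the moment, N m; "grip_width": finger opening in m; "grip_force": force on a finger pad.
Only numpy, scipy, OpenCV 4.12 (cv2) and the standard library are available. Lean on these libraries where they do the work, as an engineer would, in place of code of your own. Each camera call takes 0.05 s, during which the arm holds its last target. There are 200 camera calls.

## Task

Slide (do not lift) the caddy's loose cover plate towards the robot to see which of the three wells holds the red-handled board scraper, take it out, and with the held scraper sweep all the carrot chunks off the chopping board into the white tray beside it, without touching the chunks with the gripper. Then stand the scraper upright back in the well it came from and slide the cover fully shut again. Leave the onion, salt shaker, spice jar, and the tea light and battery in the other wells alone.

Things in the scene. Friction and masses are not known exactly. Their poses are not given: they have to be found in the camera images.
- caddy: Fixed pale-wood caddy 186 (x) x 242 (y) x 82 mm high; origin: centre of underside, x away from the robot, y left. Near half (x -87 to +2 mm): flat solid deck at z 82. Far half: three open wells, centres x 45, y -77, 0, +77 mm, each 86 (x) x 72 (y) inside, floor z 6, walls to z 82. A rail all round the top edge reaches z 88; the cover slides along x inside it.
- cover_grip (a point): Middle of the black grip bar (14 mm along x, 70 along y, 28 high) on the loose dark cover plate (88 x 222 x 8 mm, about 0.25 kg) that rests on the caddy inside its rail; 104 mm above the caddy's underside, 14 above the plate's top. In the caddy's frame x is 36 to 43 mm shut over the wells (43: at far rail), -43 fully on the deck at the near rail. Axes as the caddy's.
- scraper_center (a point): Centre (35 mm above the foot) of the board scraper, 26 thick (its x) x 58 wide (its y) x 70 mm tall (z up), 0.12 kg: black rubber foot 28 mm high, above it a red handle 22 thick x 52 wide up to the top. Flat-footed, stands by itself. Starts upright on the floor of one of the wells, thickness along the caddy's x.
- board: Fixed wooden chopping board, 240 x 340 x 22 mm, its long side running away from the robot. Origin: centre of its underside; its y is the long direction (pointing towards the robot), its x (240 mm) points to the left. Top at z = 22 mm. Wall units with knobs hang over its far end (from about 0.53 m in front of the robot base, underside 0.49 m up): keep lifts low there.
- tray: Fixed white tray with blue rim at the board's right-hand long edge, 220 (x) x 94 (y) mm, walls and floor 3 mm. Origin: centre of underside; x away from the robot, y left towards the board. The wall by the board is a low lip, 18 mm high; the others are 34 high. In this frame the board spans y 47.5 to 287.5 mm.
- carrot_0_center (a point): Centre of an orange carrot chunk, a short upright cylinder 30 mm across and 18 mm high, 18 g, lying flat-side down on the board (this point 9 mm above its underside). Four to seven chunks are present; an absent one reads None.
- carrot_1_center (a point): Centre of an orange carrot chunk, a short upright cylinder 30 mm across and 18 mm high, 18 g, lying flat-side down on the board (this point 9 mm above its underside). Four to seven chunks are present; an absent one reads None.
- carrot_2_center (a point): Centre of an orange carrot chunk, a short upright cylinder 30 mm across and 18 mm high, 18 g, lying flat-side down on the board (this point 9 mm above its underside). Four to seven chunks are present; an absent one reads None.
- carrot_3_center (a point): Centre of an orange carrot chunk, a short upright cylinder 30 mm across and 18 mm high, 18 g, lying flat-side down on the board (this point 9 mm above its underside). Four to seven chunks are present; an absent one reads None.
- carrot_4_center (a point): Centre of an orange carrot chunk, a short upright cylinder 30 mm across and 18 mm high, 18 g, lying flat-side down on the board (this point 9 mm above its underside). Four to seven chunks are present; an absent one reads None.
- carrot_5_center (a point): Centre of an orange carrot chunk, a short upright cylinder 30 mm across and 18 mm high, 18 g, lying flat-side down on the board (this point 9 mm above its underside). Four to seven chunks are present; an absent one reads None.
- carrot_6_center (a point): Centre of an orange carrot chunk, a short upright cylinder 30 mm across and 18 mm high, 18 g, lying flat-side down on the board (this point 9 mm above its underside). Four to seven chunks are present; an absent one reads None.
- onion_center (a point): Centre of a loose red onion, 84 mm across, 82 mm high, on the far end of the board.
- salt_center (a point): Centre of a loose salt shaker, 44 mm across, 90 mm high, on the far end of the board.
- spice_center (a point): Centre of a loose spice jar with a green cap, 46 mm across, 106 mm high, standing on the worktop behind the caddy and board.
- tea_light: Tea light, 38 mm across and 15 mm high, origin at its underside, in one of the wells.
- battery: Battery, 15 mm thick and 50 mm long, origin at its underside, lying in one of the wells.

How it is judged:
By the outcome, as a careful person would: the job done as asked, in the order asked, and still so for the second after the job is handed in, with the robot touching nothing.
Of carrot_0, carrot_1, carrot_2, carrot_3, carrot_4, carrot_5, carrot_6 only 4 to 7 are there at a start; the rules pass over those that are not, and their reading is None.
At some moment in a run one of carrot_0, carrot_1, carrot_2, carrot_3, carrot_4, carrot_5, carrot_6 may be knocked a few centimetres aside while the robot is not near it.
It also fails if it takes over 208 s, if anything falls off the work surface, if the arm or the gripper's body presses on something with over 40 N, if the wrist force passes 120 N, or if a joint passes its speed limit or range.

## Working session

There is one attempt and no reset: what is moved stays moved. The work goes in short steps, Python scripts to look and compute and a tool call to move; the robot and the scene stay as the last step left them, time stands still between calls to the robot, and variables do not carry over. Pictures are saved under pics/ and viewed, at most 14 in all, crops included, and the job is handed in when it is done.

Besides the shell and the picture viewer there is one more tool, called after "Emit:" as name(argument=value, ...) on one line, values as JSON. send_rows: Moves the arm, as the interface text tells. Its arguments: {"type":"object","properties":{"deltas":{"type":"string"},"newtons":{"type":"number"}},"required":["deltas"]}

```bash
ls; mkdir -p pics; cat > h.py <<'E'
import numpy as np, cv2
from scipy.spatial.transform import Rotation as R
from rig import robot
def cam(n,save=None):
    c=robot.camera(n)
    if save: cv2.imwrite('pics/'+save,c['image'][:,:,::-1])
    return c
def cloud(c):
    h,w=c['depth'].shape; f=h/2/np.tan(np.radians(c['fovy'])/2)
    v,u=np.mgrid[:h,:w]; d=c['depth']
    P=np.stack([(u-c['cx'])/f*d,(v-c['cy'])/f*d,d],-1)
    M=cv2.Rodrigues(np.array(c['rvec'],float))[0]
    W=(P-np.array(c['tvec']))@M
    W[d==0]=np.nan
    return W
def px(c,p):
    h=c['depth'].shape[0]; f=h/2/np.tan(np.radians(c['fovy'])/2)
    M=cv2.Rodrigues(np.array(c['rvec'],float))[0]
    q=M@np.array(p)+np.array(c['tvec']); return q[0]/q[2]*f+c['cx'],q[1]/q[2]*f+c['cy']
def st():
    o=robot.get_obs()
    print('t',round(o['time'],2),'pos',np.round(o['position'],4),'eul',R.from_quat(o['tool_rot']).as_euler('xyz',degrees=True).round(1),'q',np.round(o['q'],2),'F',np.round(o['ft_force'],1),'w',round(o['grip_width'],4),'gf',np.round(o['grip_force'],1))
    return o
def to(p,yaw=None):
    "tool-frame delta in mm from present pose to world TCP p"
    o=robot.get_obs(); return np.round(R.from_quat(o['tool_rot']).inv().apply(np.array(p)-o['position'])*1000,1)
E
python3 - <<'E'
from h import *
o=st(); print(R.from_quat(o['tool_rot']).as_matrix().round(3))
for n in ['top','side']:
    c=cam(n,n+'0.png'); W=cloud(c)
    print(n,'cam at',(-cv2.Rodrigues(np.array(c['rvec']))[0].T@np.array(c['tvec'])).round(3),c['fovy'])
    for t in ['caddy','cover_grip','board','tray','carrot_0_center','onion_center','salt_center','spice_center','scraper_center']:
        for r in robot.cut_out(n,t)[:8]:
            if r['p']<.3: continue
            g=W[r['region']]; g=g[~np.isnan(g[:,0])]
            if len(g)==0: continue
            z=np.percentile(g[:,2],90); tt=g[g[:,2]>z-.006]
            print(t,round(r['p'],2),np.round(r['box']),'med',np.median(g,0).round(3),'topmean',tt.mean(0).round(3),'min',np.percentile(g,2,axis=0).round(3),'max',np.percentile(g,98,axis=0).round(3))
E
```

```text
pics
t 0.0 pos [ 0.1636 -0.6026  0.2913] eul [-179.9   -0.    15.2] q [-1.48  0.53  1.43  0.    1.18 -0.18] F [-0.   1.4 -0.3] w 0.0872 gf 0.0
[[ 0.965  0.262 -0.   ]
 [ 0.262 -0.965  0.002]
 [ 0.    -0.002 -1.   ]]
top cam at [0.474 0.152 1.03 ] 51.00631568624571
caddy 0.66 [150. 224. 268. 316.] med [0.396 0.342 0.082] topmean [0.408 0.346 0.085] min [0.345 0.225 0.007] max [0.527 0.464 0.09 ]
cover_grip 0.8 [153. 234. 257. 277.] med [0.473 0.345 0.09 ] topmean [0.473 0.345 0.092] min [0.432 0.24  0.087] max [0.514 0.451 0.118]
board 0.77 [287. 167. 396. 296.] med [0.52  0.049 0.02 ] topmean [0.518 0.048 0.021] min [ 0.385 -0.069  0.017] max [0.654 0.161 0.024]
tray 0.67 [395. 193. 442. 295.] med [ 0.485 -0.128  0.003] topmean [ 0.486 -0.144  0.031] min [ 0.379 -0.167 -0.001] max [ 0.593 -0.076  0.037]
tray 0.45 [356. 169. 376. 176.] med [ 0.65  -0.007  0.062] topmean [ 0.646 -0.006  0.107] min [ 0.646 -0.025  0.021] max [0.655 0.007 0.099]
carrot_0_center 0.44 [353. 248. 368. 262.] med [0.467 0.004 0.039] topmean [0.467 0.004 0.04 ] min [ 0.454 -0.009  0.029] max [0.48  0.017 0.043
[... 1186 characters left out ...]
272. 173. 340. 199.] med [ 0.481 -0.161  0.006] topmean [ 0.482 -0.158  0.032] min [ 0.377 -0.171  0.002] max [ 0.591 -0.1    0.038]
carrot_0_center 0.63 [314. 210. 326. 220.] med [0.441 0.06  0.039] topmean [0.441 0.056 0.04 ] min [0.428 0.04  0.026] max [0.454 0.068 0.042]
onion_center 0.68 [229. 199. 255. 225.] med [0.66  0.118 0.071] topmean [0.665 0.102 0.087] min [0.629 0.083 0.038] max [0.695 0.136 0.097]
salt_center 0.58 [241. 174. 258. 203.] med [0.66  0.    0.073] topmean [ 0.663 -0.002  0.107] min [ 0.644 -0.164  0.001] max [0.682 0.026 0.111]
spice_center 0.72 [222. 231. 244. 269.] med [0.647 0.286 0.071] topmean [0.651 0.273 0.106] min [0.628 0.254 0.009] max [0.671 0.294 0.108]
```

```bash
python3 - <<'E'
import cv2
a=cv2.imread('pics/top0.png')[140:330,130:460]; cv2.imwrite('pics/topc.png',cv2.resize(a,None,fx=2.4,fy=2.4))
from h import *
for n in ['top','side']:
    c=cam(n); W=cloud(c); hs=cv2.cvtColor(c['image'],cv2.COLOR_RGB2HSV)
    m=((hs[...,0]<16)&(hs[...,1]>185)&(hs[...,2]>120)&(W[...,2]>.036)&(W[...,2]<.046)&(W[...,0]>.36)&(W[...,0]<.72)&(W[...,1]>-.2)&(W[...,1]<.2)).astype(np.uint8)
    k,l,s,ce=cv2.connectedComponentsWithStats(m)
    for i in range(1,k):
        if s[i,4]>15: print(n,s[i,4],ce[i].round(),np.nanmean(W[l==i],0).round(4),c['image'][l==i].mean(0).round(),hs[l==i].mean(0).round())
    if n=='side':
      # rim top lines of caddy, tray, board extents
      t=(W[...,2]>.085)&(W[...,2]<.0905)&(abs(W[...,1]-.345)<.15)&(abs(W[...,0]-.43)<.12)&(hs[...,2]>120)
      g=W[t]; print('rail',len(g),np.percentile(g,1,axis=0),np.percentile(g,99,axis=0),cv2.minAreaRect(g[:,:2].astype(np.float32)))
E
```

```text
side 28 [304. 195.] [ 0.4933 -0.0406  0.04  ] [215. 115.  42.] [ 12. 206. 215.]
side 28 [292. 197.] [ 0.5294 -0.0276  0.0397] [212. 113.  41.] [ 12. 206. 212.]
side 30 [323. 198.] [ 0.434  -0.0321  0.0396] [209. 110.  39.] [ 12. 207. 209.]
side 36 [296. 204.] [0.5135 0.0131 0.0399] [206. 110.  39.] [ 12. 207. 206.]
side 33 [312. 205.] [0.4656 0.0086 0.0401] [213. 114.  42.] [ 12. 205. 213.]
side 40 [319. 214.] [0.4413 0.0569 0.0398] [214. 116.  42.] [ 13. 204. 214.]
rail 1277 [0.34085834 0.22511423 0.08504264] [0.52678596 0.46677413 0.09046749] ((0.43395403027534485, 0.3447052836418152), (0.18610097467899323, 0.24636849761009216), 0.8129937052726746)
```

View pics/topc.png

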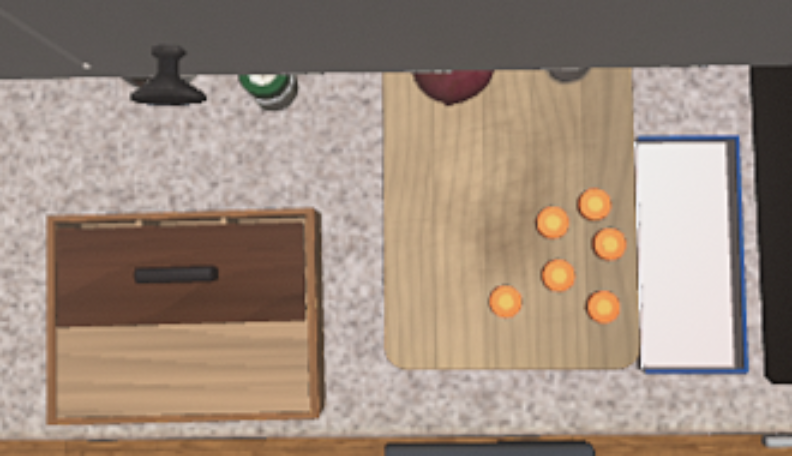

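View pics/side0.png

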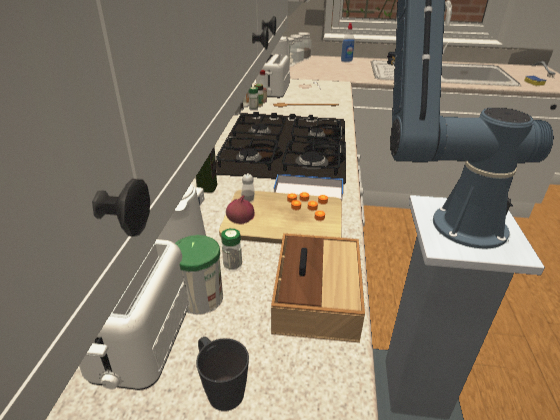

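The pictures show six carrots on the board's tray side, at top-crop pixels (595,204), (552,222), (610,243), (558,275), (505,301) and (603,307). The cover is shut, with its grip bar at (176,274), and the wall unit hides the far end of the board.

Emit:
send_rows(deltas="0 0 0 0 0 -9.5 1;0 0 0 0 0 -9.5 1;0 0 0 0 0 -9.5 1;0 0 0 0 0 -9.5 1;0 0 0 0 0 -9.5 1;0 0 0 0 0 -9.5 1;0 0 0 0 0 -9.5 1;0 0 0 0 0 -9.5 1;0 0 0 0 0 0 1", newtons=20)

```text
time: 2.22
position: [0.1636, -0.6032, 0.2922]
tool_rot: [0.701, 0.714, 0.0, 0.0]
ft_force: [-0.9, -0.7, 0.4]
grip_width: 0.0868
grip_force: 0.0
```

```bash
python3 - <<'E'
from h import *
st()
# caddy yaw from the cover and grip bar
for n in ['top','side']:
    c=cam(n);W=cloud(c);hs=cv2.cvtColor(c['image'],cv2.COLOR_RGB2HSV)
    b=(abs(W[...,0]-.43)<.12)&(abs(W[...,1]-.345)<.15)
    for nm,m in [('grip',b&(W[...,2]>.112)&(W[...,2]<.122)),('plate',b&(W[...,2]>.0875)&(W[...,2]<.094)&(hs[...,2]<110)),('rail',b&(W[...,2]>.086)&(hs[...,2]>100)&(W[...,2]<.09)),('all',b&(W[...,2]>.078))]:
        g=W[m]
        print(n,nm,len(g),np.array(cv2.minAreaRect(g[:,:2].astype(np.float32))[0]).round(4),cv2.minAreaRect(g[:,:2].astype(np.float32))[1:])
E
```

```text
t 2.23 pos [ 0.1636 -0.6032  0.2922] eul [180.    0.   91.1] q [-1.48  0.53  1.43  0.    1.18 -1.5 ] F [-0.9 -0.7  0.4] w 0.0868 gf 0.0
top grip 214 [0.4724 0.3461] ((0.013668681494891644, 0.06735983490943909), 1.2719587087631226)
top plate 3597 [0.4721 0.3457] ((0.08688534051179886, 0.22023653984069824), 0.7864593267440796)
top rail 1523 [0.4358 0.3458] ((0.18574988842010498, 0.24158009886741638), 0.8774741888046265)
top all 9548 [0.4358 0.3461] ((0.18618609011173248, 0.2422996610403061), 0.8180215358734131)
side grip 138 [0.4707 0.3463] ((0.013840705156326294, 0.06915438920259476), 0.8725911974906921)
side plate 203 [0.4435 0.3511] ((0.1580388844013214, 0.23225517570972443), 1.10408616065979)
side rail 1178 [0.434  0.3455] ((0.1858823597431183, 0.24551072716712952), 0.8218770623207092)
side all 6484 [0.4456 0.3458] ((0.20913539826869965, 0.24562585353851318), 0.6775632500648499)
```

Emit:
send_rows(deltas="34 32 0 0 0 0 1;34 32 0 0 0 0 1;34 32 0 0 0 0 1;34 32 0 0 0 0 1;34 32 0 0 0 0 1;34 32 0 0 0 0 1;34 32 0 0 0 0 1;34 32 0 0 0 0 1;34 32 0 0 0 0 1")

```text
time: 3.45
position: [0.4463, -0.2902, 0.2925]
tool_rot: [0.701, 0.714, -0.0, 0.0]
ft_force: [0.0, -0.1, -0.6]
grip_width: 0.0866
grip_force: 0.0
```

Emit:
send_rows(deltas="50 2 0 0 0 0 1;50 2 0 0 0 0 1;50 2 0 0 0 0 1;50 2 0 0 0 0 1;50 2 0 0 0 0 1;50 2 0 0 0 0 1;50 2 0 0 0 0 1;50 2 0 0 0 0 1;50 2 0 0 0 0 1;50 2 0 0 0 0 1")

```text
time: 4.7
position: [0.4551, 0.2106, 0.2925]
tool_rot: [0.701, 0.714, 0.0, 0.0]
ft_force: [0.1, -0.3, -0.2]
grip_width: 0.0869
grip_force: 0.0
```

```bash
python3 - <<'E'
from h import *
st(); print(to([.4715,.346,.163]))
E
```

```text
t 4.7 pos [0.4551 0.2106 0.2925] eul [179.9  -0.   91.1] q [ 0.21  0.36  1.74 -0.    1.04  0.19] F [ 0.1 -0.3 -0.2] w 0.0869 gf 0.0
[135.   18.8 129.5]
```

Emit:
send_rows(deltas="45 6 0 0 0 0 0.6;45 6 0 0 0 0 0.6;45 7 0 0 0 0 0.6;0 0 35 0 0 0 0.6;0 0 35 0 0 0 0.6;0 0 30 0 0 0 0.6;0 0 15 0 0 0 0.6;0 0 14 0 0 0 0.6;0 0 0 0 0 0 0.6")

```text
time: 5.82
position: [0.4712, 0.3442, 0.1628]
tool_rot: [0.7, 0.714, -0.0, -0.0]
ft_force: [-0.4, 0.3, 0.3]
grip_width: 0.0519
grip_force: 0.0
```

Emit:
send_rows(deltas="0 0 0 0 0 0 0;0 0 0 0 0 0 0;0 0 0 0 0 0 0;0 0 0 0 0 0 0;0 0 0 0 0 0 0;0 0 0 0 0 0 0", newtons=25)

```text
time: 6.58
position: [0.4708, 0.3443, 0.1634]
tool_rot: [0.7, 0.714, -0.0, -0.0]
ft_force: [-2.0, 0.4, 3.7]
grip_width: 0.014
grip_force: 25.0
```

```bash
python3 - <<'E'
from h import *
st(); print(to([.4715,.346,.163]))
E
```

```text
t 6.58 pos [0.4708 0.3443 0.1634] eul [-179.9    0.    91.2] q [0.44 0.65 1.65 0.   0.85 0.42] F [-2.   0.4  3.7] w 0.014 gf 25.0
[1.7 0.7 0.4]
```

Emit:
send_rows(deltas="0 -6 0 0 0 0 0;0 -9 0 0 0 0 0;0 -9 0 0 0 0 0;0 -9 0 0 0 0 0;0 -9 0 0 0 0 0;0 -9 0 0 0 0 0;0 -9 0 0 0 0 0;0 -9 0 0 0 0 0;0 -7 0 0 0 0 0;0 0 0 0 0 0 0")

```text
time: 7.82
position: [0.3942, 0.3428, 0.1634]
tool_rot: [0.7, 0.714, -0.001, -0.001]
ft_force: [0.6, 1.2, 6.4]
grip_width: 0.0138
grip_force: 25.0
```

```bash
python3 - <<'E'
from h import *
st()
c=cam('side','s1.png');W=cloud(c)
cv2.imwrite('pics/s1c.png',cv2.resize(c['image'][150:360,180:420,::-1],None,fx=2.5,fy=2.5))
c=cam('top','t1.png')
for t in ['scraper_center','tea_light','battery']:
  for n in ['side','top','wrist']:
    if n=='wrist' and t=='scraper_center': cam('wrist','w1.png')
    print(t,n,[(round(r['p'],2),np.round(r['box'])) for r in robot.find_in(n,t)][:2])
E
```

```text
t 7.83 pos [0.3942 0.3428 0.1634] eul [-179.9    0.    91.2] q [0.5  0.59 1.8  0.   0.75 0.48] F [0.6 1.2 6.4] w 0.0138 gf 25.0
scraper_center side [(0.45, array([290., 266., 305., 280.]))]
scraper_center top [(0.46, array([215., 245., 218., 255.])), (0.32, array([336., 260., 347., 274.]))]
scraper_center wrist [(0.85, array([354., 199., 423., 280.]))]
tea_light side []
tea_light top [(0.49, array([236., 241., 256., 260.])), (0.34, array([232., 169., 253., 188.]))]
tea_light wrist []
battery side []
battery top [(0.42, array([166., 250., 173., 255.]))]
battery wrist [(0.72, array([373.,  91., 398., 157.]))]
```

View pics/s1c.png

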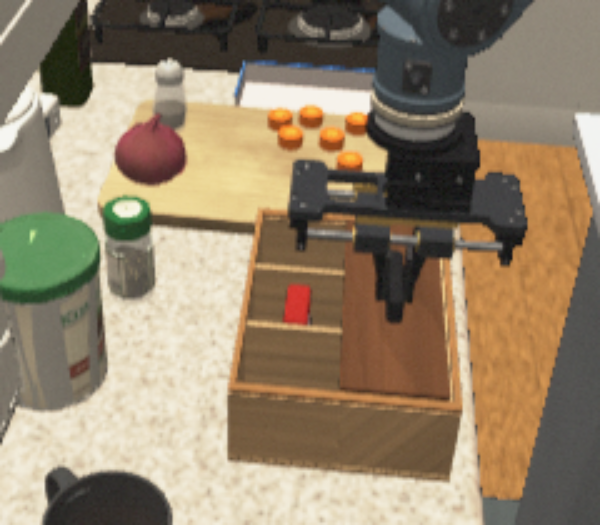

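The scraper's red handle shows in the middle well at crop pixel (297,303). The cover is on the deck and the carrots haven't moved.

Emit:
send_rows(deltas="0 -2 0 0 0 0 0;0 0 0 0 0 0 0.5;0 0 0 0 0 0 0.5;0 0 0 0 0 0 0.5;0 0 0 0 0 0 0.5;0 0 -30 0 0 0 0.5;0 0 -50 0 0 0 0.5;0 10 -30 0 0 0 0.5;0 20 0 0 0 0 0.5;0 0 0 0 0 0 0.5")

```text
time: 9.68
position: [0.4243, 0.3433, 0.2737]
tool_rot: [0.7, 0.714, 0.001, 0.0]
ft_force: [-0.3, -0.3, -0.7]
grip_width: 0.0437
grip_force: 0.0
```

```bash
python3 - <<'E'
from h import *
st()
for n in ['wrist','side','top']:
    c=cam(n,n+'2.png');W=cloud(c);hs=cv2.cvtColor(c['image'],cv2.COLOR_RGB2HSV)
    m=((hs[...,0]<6)|(hs[...,0]>174))&(hs[...,1]>170)&(hs[...,2]>90)&(abs(W[...,0]-.47)<.07)&(abs(W[...,1]-.346)<.06)&(W[...,2]>.068)&(W[...,2]<.085)
    g=W[m]
    if len(g)>10: print(n,len(g),'mean',g.mean(0).round(4),'mid',((np.percentile(g,2,axis=0)+np.percentile(g,98,axis=0))/2).round(4),cv2.minAreaRect(g[:,:2].astype(np.float32)))
    b=(abs(W[...,0]-.40)<.08)&(abs(W[...,1]-.346)<.06)&(W[...,2]>.112)&(W[...,2]<.122);g=W[b]
    if len(g)>10: print(' grip',g.mean(0).round(4))
E
```

```text
t 9.68 pos [0.4243 0.3433 0.2737] eul [179.9  -0.   91.1] q [0.48 0.44 1.65 0.   1.04 0.46] F [-0.3 -0.3 -0.7] w 0.0437 gf 0.0
wrist 983 mean [0.4778 0.347  0.0755] mid [0.4782 0.3463 0.0735] ((0.47813868522644043, 0.3458258807659149), (0.021816059947013855, 0.051383815705776215), 3.064960479736328)
 grip [0.395  0.3465 0.1174]
side 140 mean [0.4788 0.3469 0.0768] mid [0.479  0.3459 0.0763] ((0.4789904057979584, 0.3454628884792328), (0.054383017122745514, 0.02127009443938732), 89.88737487792969)
 grip [0.3947 0.3491 0.1181]
top 119 mean [0.4803 0.3373 0.0755] mid [0.4803 0.3432 0.0753] ((0.4803909361362457, 0.3458155691623688), (0.048692263662815094, 0.01737270876765251), 89.2457275390625)
 grip [0.3966 0.33   0.1172]
```

View pics/wrist2.png

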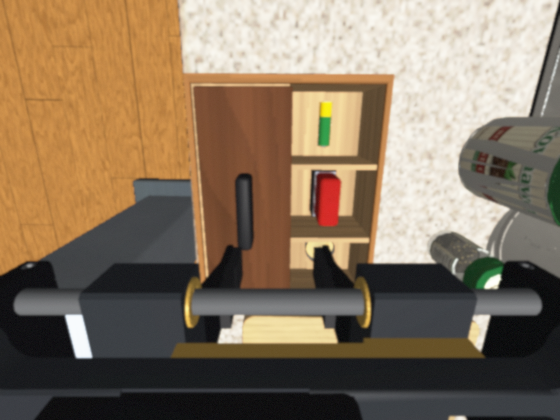

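Emit:
send_rows(deltas="0.5 18 0 0 0 0 0.46;0.6 18 0 0 0 0 0.46;0.6 18 30 0 0 0 0.46;0 0 40 0 0 0 0.46;0 0 20 0 0 0 0.46;0 0 0 0 0 0 0.46")

```text
time: 10.58
position: [0.4775, 0.3456, 0.1812]
tool_rot: [0.7, 0.714, -0.002, -0.001]
ft_force: [-0.6, 0.0, 0.5]
grip_width: 0.0396
grip_force: 0.0
```

```bash
python3 - <<'E'
from h import *
st();print(to([.4785,.346,.123]))
c=cam('side');W=cloud(c);hs=cv2.cvtColor(c['image'],cv2.COLOR_RGB2HSV)
cv2.imwrite('pics/s3.png',cv2.resize(c['image'][190:340,240:400,::-1],None,fx=4,fy=4))
E
```

```text
t 10.57 pos [0.4775 0.3456 0.1812] eul [-1.798e+02  1.000e-01  9.110e+01] q [ 0.44  0.63  1.62 -0.    0.9   0.42] F [-0.6  0.   0.5] w 0.0396 gf 0.0
[ 0.5  1.2 58.2]
```

View pics/s3.png

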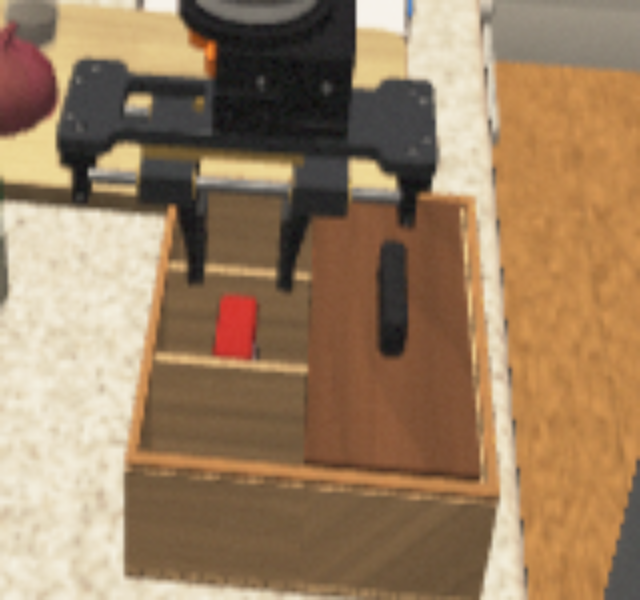

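The fingers straddle the red handle in x, at about (196,280) and (287,290). The body's end lug comes down over the grip bar, so I'll stop with the TCP at z ≈ 0.125.

Emit:
send_rows(deltas="0.5 1.2 20 0 0 0 0.46;0 0 15 0 0 0 0.46;0 0 10 0 0 0 0.46;0 0 7 0 0 0 0.46;0 0 4 0 0 0 0.46;0 0 0 0 0 0 0.46")

```text
time: 11.38
position: [0.4784, 0.3467, 0.1272]
tool_rot: [0.7, 0.714, -0.0, -0.0]
ft_force: [-0.0, -0.4, 0.2]
grip_width: 0.0402
grip_force: 0.0
```

```bash
python3 - <<'E'
from h import *
st()
E
```

```text
t 11.38 pos [0.4784 0.3467 0.1272] eul [-180.     0.    91.2] q [0.44 0.71 1.64 0.   0.79 0.42] F [-0.  -0.4  0.2] w 0.0402 gf 0.0
```

Emit:
send_rows(deltas="0 0 2 0 0 0 0.46;0 0 2 0 0 0 0.46;0 0 0 0 0 0 0;0 0 0 0 0 0 0;0 0 0 0 0 0 0;0 0 0 0 0 0 0;0 0 0 0 0 0 0", newtons=45)

```text
time: 12.25
position: [0.4785, 0.3467, 0.1233]
tool_rot: [0.7, 0.714, 0.0, 0.0]
ft_force: [0.0, -0.5, 0.1]
grip_width: 0.0215
grip_force: 44.9
```

Emit:
send_rows(deltas="0 0 -15 0 0 0 0;0 0 -25 0 0 0 0;0 0 -40 0 0 0 0;0 0 -30 0 0 0 0;0 0 0 0 0 0 0")

```text
time: 12.88
position: [0.4798, 0.3474, 0.2365]
tool_rot: [0.7, 0.714, 0.003, 0.001]
ft_force: [-0.9, -0.3, -1.0]
grip_width: 0.0215
grip_force: 44.9
```

```bash
python3 - <<'E'
from h import *
st()
c=cam('side');W=cloud(c);hs=cv2.cvtColor(c['image'],cv2.COLOR_RGB2HSV)
cv2.imwrite('pics/s4.png',cv2.resize(c['image'][150:340,220:400,::-1],None,fx=3,fy=3))
c=cam('top')
for n in ['top','side']:
    c=cam(n);W=cloud(c);hs=cv2.cvtColor(c['image'],cv2.COLOR_RGB2HSV)
    m=((hs[...,0]<16)&(hs[...,1]>185)&(hs[...,2]>120)&(W[...,2]>.036)&(W[...,2]<.046)&(W[...,0]>.36)&(W[...,0]<.72)&(W[...,1]>-.2)&(W[...,1]<.2)).astype(np.uint8)
    k,l,s,ce=cv2.connectedComponentsWithStats(m)
    for i in range(1,k):
        if s[i,4]>8: print(n,s[i,4],np.nanmean(W[l==i],0).round(3))
E
```

```text
t 12.88 pos [0.4798 0.3474 0.2365] eul [179.6  -0.2  91.2] q [0.44 0.55 1.58 0.   1.01 0.42] F [-0.9 -0.3 -1. ] w 0.0215 gf 44.9
```

View pics/s4.png

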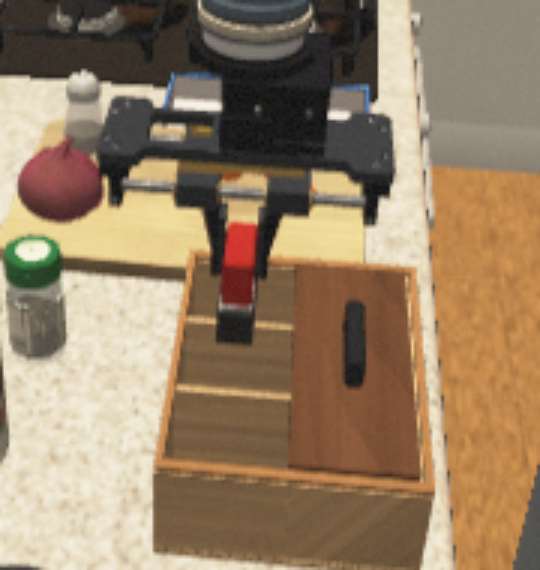

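The scraper is held upright with its foot clear at about (235,325), and the tea light and battery wells weren't touched.

Emit:
send_rows(deltas="0 0 -10 0 0 -10 0;0 0 0 0 0 -10 0;0 0 0 0 0 -10 0;0 0 0 0 0 -10 0;0 0 0 0 0 -10 0;0 0 0 0 0 -10 0;0 0 0 0 0 -10 0;0 0 0 0 0 -10 0;0 0 0 0 0 -9 0;0 0 0 0 0 0 0")

```text
time: 14.32
position: [0.4778, 0.3463, 0.2417]
tool_rot: [-0.001, 1.0, -0.001, -0.001]
ft_force: [-0.1, 1.2, -1.6]
grip_width: 0.0216
grip_force: 44.9
```

Emit:
send_rows(deltas="10 -35 0 0 0 0 0;10 -35 0 0 0 0 0;10 -35 0 0 0 0 0;10 -35 0 0 0 0 0;10 -35 0 0 0 0 0;10 -35 0 0 0 0 0;0 0 0 0 0 0 0")

```text
time: 15.2
position: [0.4179, 0.1349, 0.2427]
tool_rot: [0.001, 1.0, -0.0, -0.001]
ft_force: [0.7, 1.6, -0.1]
grip_width: 0.0216
grip_force: 44.9
```

```bash
cat >> h.py <<'E'
def carrots(names=('top','side','wrist')):
  for n in names:
    c=cam(n,'last_'+n+'.png');W=cloud(c);hs=cv2.cvtColor(c['image'],cv2.COLOR_RGB2HSV)
    m=((hs[...,0]>8)&(hs[...,0]<24)&(hs[...,1]>110)&(hs[...,2]>150)&(W[...,2]>.008)&(W[...,2]<.046)&(W[...,0]>.36)&(W[...,0]<.72)&(W[...,1]>-.2)&(W[...,1]<.2)).astype(np.uint8)
    m&=~((W[...,2]<.034)&(W[...,1]>-.074)).astype(np.uint8)
    k,l,s,ce=cv2.connectedComponentsWithStats(m)
    for i in range(1,k):
        if s[i,4]>8: print(n,s[i,4],ce[i].round(),np.nanmean(W[l==i],0).round(3))
E
python3 - <<'E'
from h import *
st(); carrots()
E
```

```text
t 15.2 pos [0.4179 0.1349 0.2427] eul [-180.    -0.2  179.8] q [ 0.06  0.36  1.93 -0.    0.85 -1.51] F [ 0.7  1.6 -0.1] w 0.0216 gf 44.9
top 132 [377. 224.] [ 0.533 -0.032  0.039]
top 136 [360. 232.] [0.516 0.007 0.039]
top 135 [384. 241.] [ 0.495 -0.045  0.039]
top 134 [362. 254.] [0.467 0.004 0.04 ]
top 19 [338. 260.] [0.453 0.058 0.04 ]
top 138 [381. 267.] [ 0.437 -0.037  0.039]
side 39 [304. 195.] [ 0.493 -0.045  0.04 ]
side 41 [291. 196.] [ 0.531 -0.032  0.041]
side 44 [296. 203.] [0.514 0.007 0.04 ]
side 45 [312. 204.] [0.464 0.004 0.041]
side 49 [320. 213.] [0.441 0.053 0.04 ]
wrist 567 [114. 216.] [ 0.435 -0.038  0.04 ]
wrist 562 [199. 221.] [0.441 0.052 0.04 ]
wrist 526 [155. 241.] [0.464 0.003 0.04 ]
wrist 487 [116. 264.] [ 0.493 -0.046  0.04 ]
wrist 22 [124. 285.] [ 0.52  -0.041  0.04 ]
```

View pics/last_wrist.png

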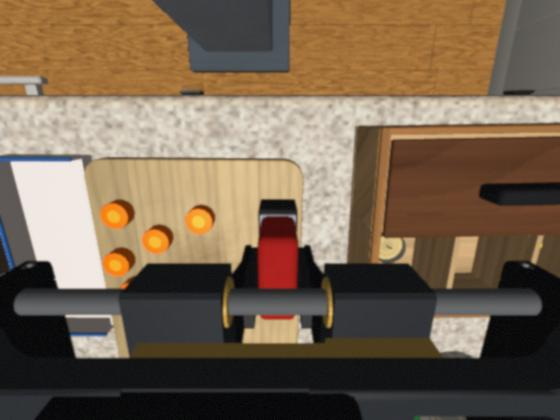

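The wrist view shows the held scraper at (278,270), carrots to its left at (199,221), (155,241), (115,216) and (117,264), and the tray at far left. I'll sweep the near right chunk first.

Emit:
send_rows(deltas="1 -42 0 0 0 0 0;0 -42 0 0 0 0 0;0 -42 0 0 0 0 0;0 0 30 0 0 0 0;0 0 30 0 0 0 0;0 0 20 0 0 0 0;0 0 12 0 0 0 0;0 0 5 0 0 0 0;0 0 0 0 0 0 0")

```text
time: 16.48
position: [0.4188, 0.0107, 0.1463]
tool_rot: [-0.002, 1.0, -0.0, 0.0]
ft_force: [0.7, -0.9, -0.8]
grip_width: 0.0216
grip_force: 44.9
```

```bash
python3 - <<'E'
from h import *
st()
c=cam('side');cv2.imwrite('pics/s5.png',cv2.resize(c['image'][150:270,200:400,::-1],None,fx=4,fy=4))
E
```

```text
t 16.48 pos [0.4188 0.0107 0.1463] eul [-180.     0.  -179.8] q [-0.24  0.54  2.07  0.    0.53 -1.82] F [ 0.7 -0.9 -0.8] w 0.0216 gf 44.9
```

View pics/s5.png

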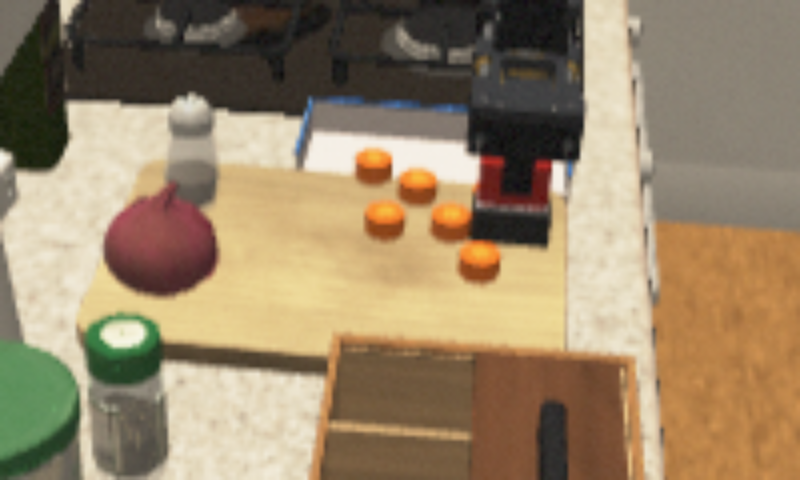

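The scraper sits at (510,205), in the gap between the chunk beside it at (450,220) and the one nearer the camera at (480,260).

Emit:
send_rows(deltas="2 0 0 0 0 0 0;0 0 3 0 0 0 0;0 0 2.5 0 0 0 0;0 -8 0 0 0 0 0;0 -10 0 0 0 0 0;0 -10 0 0 0 0 0;0 -10 0 0 0 0 0;0 -10 0 0 0 0 0;0 -10 0 0 0 0 0;0 -10 0 0 0 0 0")

```text
time: 17.77
position: [0.4166, -0.0582, 0.1408]
tool_rot: [-0.001, 1.0, 0.0, -0.0]
ft_force: [-0.3, -0.1, -2.0]
grip_width: 0.022
grip_force: 44.9
```

Emit:
send_rows(deltas="0 -10 0 0 0 0 0;0 -10 0 0 0 0 0;0 -6 0 0 0 0 0;0 0 0 0 0 0 0;0 10 -20 0 0 0 0;0 30 -40 0 0 0 0;0 45 -20 0 0 0 0;0 45 0 0 0 0 0;0 45 0 0 0 0 0")

```text
time: 18.9
position: [0.4158, 0.0931, 0.2212]
tool_rot: [-0.002, 1.0, 0.0, 0.0]
ft_force: [1.7, 0.1, -2.2]
grip_width: 0.0215
grip_force: 44.9
```

```bash
python3 - <<'E'
from h import *
st(); carrots()
E
```

```text
t 18.9 pos [0.4158 0.0931 0.2212] eul [ 180.     0.  -179.8] q [-0.04  0.39  1.99  0.    0.76 -1.62] F [ 1.7  0.1 -2.2] w 0.0215 gf 44.9
top 130 [394. 224.] [ 0.532 -0.07   0.039]
top 134 [360. 232.] [0.516 0.007 0.039]
top 135 [384. 241.] [ 0.495 -0.045  0.039]
top 137 [362. 254.] [0.467 0.003 0.039]
top 29 [340. 260.] [0.454 0.054 0.039]
top 86 [411. 267.] [ 0.437 -0.105  0.03 ]
side 36 [293. 189.] [ 0.531 -0.071  0.04 ]
side 39 [304. 195.] [ 0.493 -0.045  0.04 ]
side 44 [296. 203.] [0.514 0.008 0.04 ]
side 44 [312. 204.] [0.465 0.004 0.041]
side 50 [319. 214.] [0.441 0.054 0.041]
wrist 391 [ 82. 221.] [ 0.433 -0.105  0.031]
wrist 632 [234. 232.] [0.441 0.052 0.04 ]
wrist 535 [186. 252.] [0.463 0.002 0.04 ]
wrist 102 [135. 271.] [ 0.485 -0.053  0.04 ]
```

Emit:
send_rows(deltas="-17 0 15 0 0 0 0;-17 0 25 0 0 0 0;0 0 25 0 0 0 0;0 0 12 0 0 0 0;0 0 3.5 0 0 0 0;0 0 0 0 0 0 0;0 -8 0 0 0 0 0;0 -10 0 0 0 0 0;0 -10 0 0 0 0 0;0 -10 0 0 0 0 0")

```text
time: 20.3
position: [0.4504, 0.0527, 0.1404]
tool_rot: [-0.001, 1.0, -0.0, 0.0]
ft_force: [-0.3, 0.2, -1.5]
grip_width: 0.0217
grip_force: 44.9
```

```bash
python3 - <<'E'
from h import *
st(); carrots(('side','wrist'))
E
```

```text
t 20.3 pos [0.4504 0.0527 0.1404] eul [-180.     0.  -179.9] q [-0.13  0.58  1.99 -0.    0.58 -1.7 ] F [-0.3  0.2 -1.5] w 0.0217 gf 44.9
side 35 [293. 189.] [ 0.531 -0.07   0.04 ]
side 13 [301. 194.] [ 0.501 -0.046  0.04 ]
side 43 [296. 203.] [0.514 0.008 0.041]
wrist 712 [ 61. 213.] [ 0.434 -0.105  0.031]
wrist 1228 [238. 227.] [0.441 0.024 0.04 ]
wrist 762 [208. 252.] [0.461 0.002 0.04 ]
wrist 472 [116. 331.] [ 0.53  -0.077  0.04 ]
```

Emit:
send_rows(deltas="0 -10 0 0 0 0 0;0 -10 0 0 0 0 0;0 -10 0 0 0 0 0;0 -10 0 0 0 0 0;0 -10 0 0 0 0 0;0 -10 0 0 0 0 0;0 -10 0 0 0 0 0;0 -10 0 0 0 0 0;0 -10 0 0 0 0 0;0 -5 0 0 0 0 0")

```text
time: 21.65
position: [0.4507, -0.0422, 0.1403]
tool_rot: [-0.001, 1.0, -0.0, 0.0]
ft_force: [0.5, -0.1, -2.2]
grip_width: 0.022
grip_force: 44.9
```

```bash
python3 - <<'E'
from h import *
st(); carrots(('side','wrist'))
E
```

```text
t 21.65 pos [ 0.4507 -0.0422  0.1403] eul [-180.     0.  -179.9] q [-0.34  0.58  1.99  0.    0.58 -1.91] F [ 0.5 -0.1 -2.2] w 0.022 gf 44.9
side 79 [298. 191.] [ 0.513 -0.065  0.04 ]
side 44 [296. 203.] [0.514 0.008 0.04 ]
wrist 720 [190. 213.] [ 0.434 -0.106  0.031]
wrist 1567 [237. 233.] [ 0.446 -0.071  0.04 ]
wrist 199 [251. 335.] [ 0.533 -0.063  0.04 ]
```

Emit:
send_rows(deltas="0 -10 0 0 0 0 0;0 -10 0 0 0 0 0;0 -10 0 0 0 0 0;0 -8 0 0 0 0 0;0 -5 0 0 0 0 0;0 0 0 0 0 0 0;0 0 0 0 0 0 0")

```text
time: 22.62
position: [0.4506, -0.0843, 0.1402]
tool_rot: [-0.002, 1.0, 0.0, -0.0]
ft_force: [-0.6, -0.4, -0.9]
grip_width: 0.0218
grip_force: 44.9
```

```bash
python3 - <<'E'
from h import *
st(); carrots(('wrist','side'))
E
```

```text
t 22.62 pos [ 0.4506 -0.0843  0.1402] eul [ 180.    -0.  -179.8] q [-0.43  0.58  1.97  0.    0.59 -2.  ] F [-0.6 -0.4 -0.9] w 0.0218 gf 44.9
wrist 1116 [211. 198.] [ 0.425 -0.134  0.021]
wrist 781 [244. 224.] [ 0.441 -0.108  0.032]
wrist 378 [234. 254.] [ 0.47  -0.118  0.024]
wrist 705 [291. 331.] [ 0.529 -0.073  0.04 ]
side 13 [329. 187.] [ 0.417 -0.139  0.02 ]
side 84 [299. 191.] [ 0.512 -0.069  0.039]
side 43 [296. 203.] [0.514 0.008 0.041]
```

View pics/last_wrist.png

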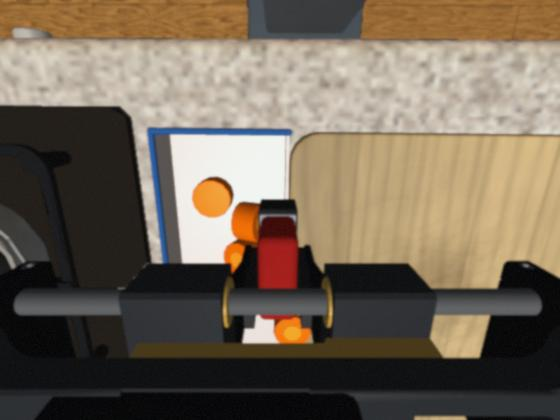

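The tray holds three chunks, at (211,198), (246,222) and (235,256). Two more sit at the tray edge ahead at (291,331), and one is still out on the board.

Emit:
send_rows(deltas="0 8 -15 0 0 0 0;0 20 -30 0 0 0 0;-20 35 0 0 0 0 0;-20 35 0 0 0 0 0;-21 36 0 0 0 0 0;0 0 20 0 0 0 0;0 0 17 0 0 0 0;0 0 8 0 0 0 0;0 0 0 0 0 0 0")

```text
time: 23.85
position: [0.5112, 0.0498, 0.14]
tool_rot: [-0.002, 1.0, 0.0, -0.0]
ft_force: [0.8, -0.2, -2.1]
grip_width: 0.0217
grip_force: 44.9
```

```bash
python3 - <<'E'
from h import *
st(); carrots()
E
```

```text
t 23.85 pos [0.5112 0.0498 0.14  ] eul [ 180.    -0.  -179.8] q [-0.12  0.62  1.84  0.    0.68 -1.69] F [ 0.8 -0.2 -2.1] w 0.0217 gf 44.9
top 57 [425. 271.] [ 0.428 -0.139  0.021]
side 79 [323. 189.] [ 0.434 -0.116  0.023]
side 38 [312. 192.] [ 0.471 -0.1    0.02 ]
wrist 1213 [ 15. 114.] [ 0.426 -0.131  0.021]
wrist 975 [ 57. 138.] [ 0.442 -0.099  0.031]
wrist 1184 [ 69. 180.] [ 0.472 -0.104  0.021]
wrist 1252 [120. 225.] [ 0.501 -0.061  0.04 ]
wrist 1182 [216. 243.] [0.514 0.006 0.04 ]
wrist 1100 [112. 262.] [ 0.53  -0.071  0.04 ]
```

Emit:
send_rows(deltas="-2 -8 0 0 0 0 0;0 -10 0 0 0 0 0;0 -10 0 0 0 0 0;0 -10 0 0 0 0 0;0 -10 0 0 0 0 0;0 -10 0 0 0 0 0;0 -10 0 0 0 0 0;0 -10 0 0 0 0 0;0 -10 0 0 0 0 0;0 0 0 0 0 0 0")

```text
time: 25.25
position: [0.5138, -0.0392, 0.1403]
tool_rot: [-0.001, 1.0, -0.0, 0.0]
ft_force: [0.3, -0.7, -1.0]
grip_width: 0.0216
grip_force: 44.9
```

```bash
python3 - <<'E'
from h import *
st(); carrots(('side','wrist'))
E
```

```text
t 25.25 pos [ 0.5138 -0.0392  0.1403] eul [-180.     0.  -179.9] q [-0.29  0.62  1.83 -0.    0.69 -1.87] F [ 0.3 -0.7 -1. ] w 0.0216 gf 44.9
side 65 [325. 188.] [ 0.43  -0.121  0.025]
side 55 [311. 191.] [ 0.472 -0.101  0.02 ]
side 14 [321. 195.] [ 0.44  -0.087  0.016]
wrist 1477 [139. 110.] [ 0.425 -0.134  0.021]
wrist 998 [187. 130.] [ 0.438 -0.099  0.031]
wrist 1219 [183. 174.] [ 0.47  -0.107  0.021]
wrist 726 [199. 213.] [ 0.496 -0.095  0.032]
wrist 1068 [235. 240.] [ 0.514 -0.069  0.04 ]
wrist 346 [202. 255.] [ 0.53  -0.096  0.031]
```

Emit:
send_rows(deltas="0 -10 0 0 0 0 0;0 -10 0 0 0 0 0;0 -10 0 0 0 0 0;0 -10 0 0 0 0 0;0 -7 0 0 0 0 0;0 0 0 0 0 0 0;0 8 0 0 0 0 0;0 15 -20 0 0 0 0;0 25 -35 0 0 0 0;0 30 -20 0 0 0 0")

```text
time: 26.6
position: [0.5141, -0.0065, 0.2164]
tool_rot: [-0.002, 1.0, -0.001, 0.001]
ft_force: [0.0, -0.1, -1.5]
grip_width: 0.0215
grip_force: 44.9
```

Emit:
send_rows(deltas="0 40 0 0 0 0 0;0 45 0 0 0 0 0;0 45 0 0 0 0 0;0 0 0 0 0 0 0")

```text
time: 27.1
position: [0.5124, 0.1259, 0.215]
tool_rot: [-0.004, 1.0, -0.0, 0.0]
ft_force: [-0.2, -0.2, -1.2]
grip_width: 0.0214
grip_force: 44.9
```

```bash
python3 - <<'E'
from h import *
st(); carrots()
a=cv2.imread('pics/last_top.png')[150:310,280:460]; b=cv2.imread('pics/last_side.png')[150:260,230:380]
cv2.imwrite('pics/tc.png',np.vstack([cv2.resize(a,(540,300)),cv2.resize(b,(540,300))]))
E
```

```text
t 27.1 pos [0.5124 0.1259 0.215 ] eul [-180.     0.  -179.5] q [ 0.03  0.51  1.75 -0.    0.88 -1.55] F [-0.2 -0.2 -1.2] w 0.0214 gf 44.9
top 85 [410. 220.] [ 0.543 -0.109  0.03 ]
top 171 [405. 234.] [ 0.511 -0.096  0.031]
top 220 [409. 258.] [ 0.457 -0.103  0.025]
top 131 [422. 271.] [ 0.427 -0.132  0.021]
side 120 [318. 189.] [ 0.452 -0.113  0.024]
wrist 499 [  8. 114.] [ 0.427 -0.129  0.021]
wrist 588 [ 34. 127.] [ 0.438 -0.099  0.03 ]
wrist 707 [ 41. 159.] [ 0.468 -0.108  0.021]
wrist 913 [ 55. 200.] [ 0.507 -0.095  0.031]
wrist 409 [ 51. 233.] [ 0.542 -0.107  0.031]
```

View pics/tc.png

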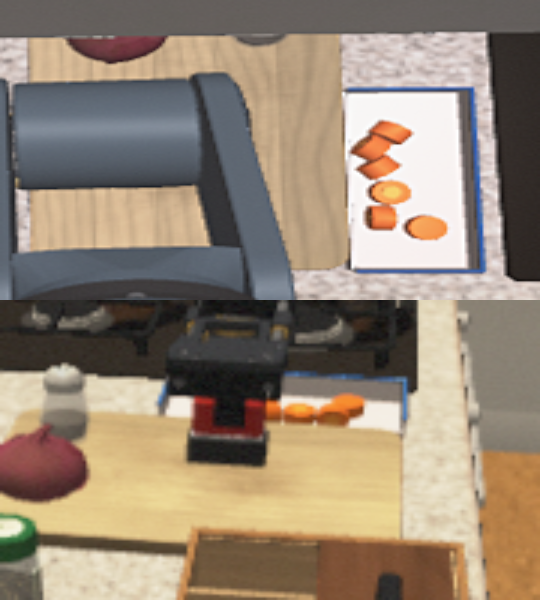

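All six chunks lie in the tray, around (365–440, 120–240) in the top part, and the board is clear except for the onion and salt. Next I'll return the scraper.

Emit:
send_rows(deltas="0 0 -32 0 0 0 0;7 44 0 0 0 0 0;7 44 0 0 0 0 0;7 44 0 0 0 0 0;7 44 0 0 0 0 0;4 44 0 0 0 0 0;0 0 0 0 0 0 0")

```text
time: 28.12
position: [0.4807, 0.3441, 0.2471]
tool_rot: [-0.003, 1.0, 0.0, 0.001]
ft_force: [0.3, -1.6, -1.1]
grip_width: 0.0211
grip_force: 44.9
```

Emit:
send_rows(deltas="0 0 0 0 0 10 0;0 0 0 0 0 10 0;0 0 0 0 0 10 0;0 0 0 0 0 10 0;0 0 0 0 0 10 0;0 0 0 0 0 10 0;0 0 0 0 0 10 0;0 0 0 0 0 10 0;0 0 0 0 0 9.5 0;0 0 0 0 0 0 0")

```text
time: 29.38
position: [0.4811, 0.3407, 0.247]
tool_rot: [0.703, 0.711, -0.001, 0.0]
ft_force: [0.5, 0.5, -1.5]
grip_width: 0.0218
grip_force: 44.9
```

```bash
python3 - <<'E'
from h import *
st();print(to([.4785,.3465,.124]))
for n in ['side','wrist']:
    c=cam(n,n+'7.png');W=cloud(c);hs=cv2.cvtColor(c['image'],cv2.COLOR_RGB2HSV)
    m=((hs[...,0]<6)|(hs[...,0]>174))&(hs[...,1]>150)&(hs[...,2]>70)&(abs(W[...,0]-.47)<.07)&(abs(W[...,1]-.346)<.06)
    g=W[m]; print(n,len(g),g.mean(0).round(3),np.percentile(g,1,axis=0).round(3),np.percentile(g,99,axis=0).round(3))
    b=(abs(W[...,0]-.40)<.06)&(abs(W[...,1]-.346)<.06)&(W[...,2]>.112)&(W[...,2]<.122);g=W[b]
    if len(g)>10: print(' grip',g.mean(0).round(4))
cv2.imwrite('pics/s7.png',np.hstack([cv2.resize(cv2.imread('pics/side7.png')[150:340,240:400],(400,475)),cv2.resize(cv2.imread('pics/wrist7.png'),(400,300)) if 0 else cv2.resize(cv2.imread('pics/wrist7.png')[60:330,150:400],(400,475))]))
E
```

```text
t 29.38 pos [0.4811 0.3407 0.247 ] eul [-1.80e+02  1.00e-01  9.06e+01] q [ 0.43  0.53  1.57 -0.    1.04  0.42] F [ 0.5  0.5 -1.5] w 0.0218 gf 44.9
[  6.   -2.5 123. ]
side 269 [0.482 0.353 0.193] [0.471 0.318 0.169] [0.492 0.367 0.202]
 grip [0.3947 0.3494 0.118 ]
wrist 2837 [0.482 0.354 0.196] [0.471 0.317 0.168] [0.492 0.374 0.259]
 grip [0.396  0.3464 0.1173]
```

View pics/s7.png

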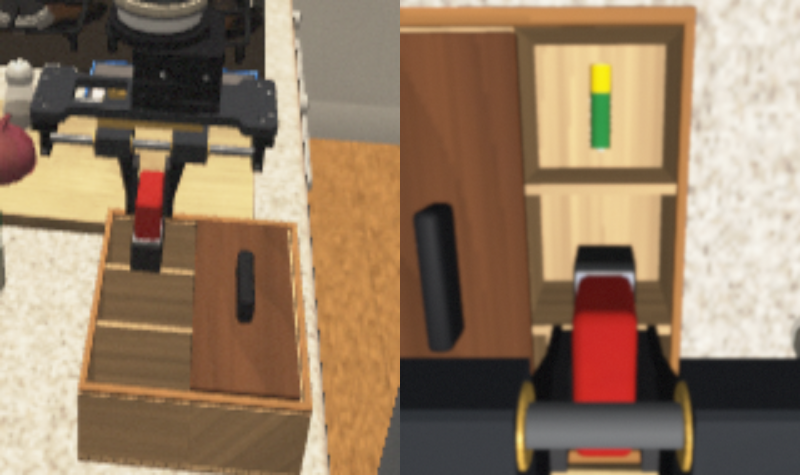

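The scraper is upright in the fingers above the middle well, with its foot at (605,265) in the right half. The cover is still on the deck.

Emit:
send_rows(deltas="6 -2.5 0 0 0 0 0;0 0 30 0 0 0 0;0 0 30 0 0 0 0;0 0 30 0 0 0 0;0 0 15 0 0 0 0;0 0 10 0 0 0 0;0 0 5 0 0 0 0;0 0 2.5 0 0 0 0;0 0 0 0 0 0 0")

```text
time: 30.6
position: [0.4782, 0.3488, 0.1253]
tool_rot: [0.703, 0.711, 0.0, 0.0]
ft_force: [-0.7, 0.2, -1.5]
grip_width: 0.0216
grip_force: 44.9
```

```bash
python3 - <<'E'
from h import *
st()
E
```

```text
t 30.6 pos [0.4782 0.3488 0.1253] eul [179.9  -0.   90.7] q [ 0.44  0.71  1.64 -0.    0.78  0.43] F [-0.7  0.2 -1.5] w 0.0216 gf 44.9
```

Emit:
send_rows(deltas="0 0 1 0 0 0 0;0 0 0.7 0 0 0 0;0 0 0 0 0 0 0;0 0 0 0 0 0 0.3;0 0 0 0 0 0 0.46;0 0 0 0 0 0 0.46;0 0 0 0 0 0 0.46;0 0 0 0 0 0 0.46")

```text
time: 31.6
position: [0.4779, 0.3486, 0.123]
tool_rot: [0.703, 0.711, -0.0, -0.0]
ft_force: [0.1, -1.2, -0.4]
grip_width: 0.04
grip_force: 0.0
```

Emit:
send_rows(deltas="0 0 -10 0 0 0 0.46;0 0 -20 0 0 0 0.46;0 0 -40 0 0 0 0.46;0 -20 -40 0 0 0 0.46;0 -45 0 0 0 0 0.5;0 -18 0 0 0 0 0.5;0 0 0 0 0 0 0.5")

```text
time: 32.48
position: [0.394, 0.3477, 0.2332]
tool_rot: [0.702, 0.712, -0.0, 0.0]
ft_force: [1.4, 0.4, -0.1]
grip_width: 0.0434
grip_force: 0.0
```

```bash
python3 - <<'E'
from h import *
st()
for n in ['wrist','side']:
    c=cam(n,n+'8.png');W=cloud(c);hs=cv2.cvtColor(c['image'],cv2.COLOR_RGB2HSV)
    m=((hs[...,0]<6)|(hs[...,0]>174))&(hs[...,1]>170)&(hs[...,2]>90)&(abs(W[...,0]-.47)<.07)&(abs(W[...,1]-.346)<.06)&(W[...,2]>.068)&(W[...,2]<.085)
    g=W[m]
    if len(g)>10: print(n,len(g),'mean',g.mean(0).round(4),cv2.minAreaRect(g[:,:2].astype(np.float32)))
    b=(abs(W[...,0]-.40)<.08)&(abs(W[...,1]-.346)<.06)&(W[...,2]>.112)&(W[...,2]<.122);g=W[b]
    if len(g)>10: print(' grip',g.mean(0).round(4),cv2.minAreaRect(g[:,:2].astype(np.float32)))
E
```

```text
t 32.48 pos [0.394  0.3477 0.2332] eul [-180.     0.    90.8] q [ 0.51  0.48  1.74 -0.    0.92  0.5 ] F [ 1.4  0.4 -0.1] w 0.0434 gf 0.0
wrist 1275 mean [0.4772 0.3493 0.0754] ((0.4782762825489044, 0.34810104966163635), (0.02184199169278145, 0.050691891461610794), 1.5038201808929443)
 grip [0.3943 0.3469 0.1175] ((0.3943098187446594, 0.34448134899139404), (0.01372072659432888, 0.06882249563932419), 0.4279892146587372)
side 132 mean [0.4784 0.3476 0.0766] ((0.47840452194213867, 0.3459853529930115), (0.04971793293952942, 0.02125931903719902), 89.03245544433594)
 grip [0.3947 0.3498 0.118 ] ((0.3942806124687195, 0.3450702428817749), (0.013373030349612236, 0.07012100517749786), 0.582570493221283)
```

View pics/wrist8.png

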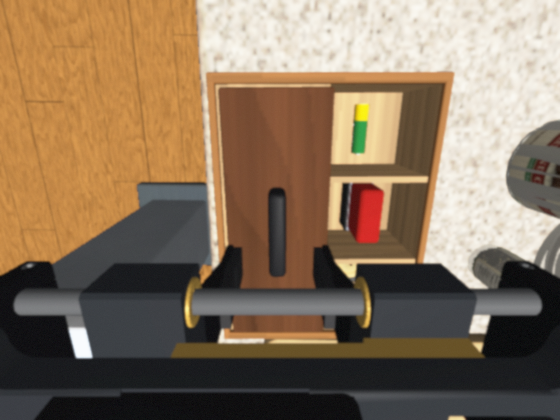

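The scraper stands back in the middle well at (366,212). Next I'll grip the cover bar at (277,232) and slide it shut.

Emit:
send_rows(deltas="-2 0 30 0 0 0 0.5;0 0 25 0 0 0 0.5;0 0 10 0 0 0 0.5;0 0 5 0 0 0 0.5;0 0 0 0 0 0 0.5;0 0 0 0 0 0 0;0 0 0 0 0 0 0;0 0 0 0 0 0 0;0 0 0 0 0 0 0;0 0 0 0 0 0 0", newtons=25)

```text
time: 33.83
position: [0.3943, 0.3456, 0.1633]
tool_rot: [0.703, 0.711, -0.0, -0.0]
ft_force: [-2.3, 0.2, 4.1]
grip_width: 0.0138
grip_force: 25.0
```

```bash
python3 - <<'E'
from h import *
st()
E
```

```text
t 33.83 pos [0.3943 0.3456 0.1633] eul [-179.9    0.    90.7] q [0.51 0.59 1.8  0.   0.76 0.49] F [-2.3  0.2  4.1] w 0.0138 gf 25.0
```

Emit:
send_rows(deltas="0 6 0 0 0 0 0;0 9 0 0 0 0 0;0 9 0 0 0 0 0;0 9 0 0 0 0 0;0 9 0 0 0 0 0;0 9 0 0 0 0 0;0 9 0 0 0 0 0;0 9 0 0 0 0 0;0 8 0 0 0 0 0;0 4 0 0 0 0 0")

```text
time: 35.08
position: [0.4731, 0.3462, 0.1633]
tool_rot: [0.703, 0.711, -0.003, -0.002]
ft_force: [-9.6, 0.5, 10.5]
grip_width: 0.014
grip_force: 25.0
```

```bash
python3 - <<'E'
from h import *
st()
E
```

```text
t 35.08 pos [0.4731 0.3462 0.1633] eul [-1.796e+02  1.000e-01  9.070e+01] q [0.44 0.65 1.63 0.   0.86 0.43] F [-9.6  0.5 10.5] w 0.014 gf 25.0
```

Emit:
send_rows(deltas="0 2 0 0 0 0 0;0 0 0 0 0 0 0;0 0 0 0 0 0 0")

```text
time: 35.45
position: [0.4747, 0.3462, 0.1633]
tool_rot: [0.703, 0.711, -0.003, -0.002]
ft_force: [-8.5, -0.6, 8.8]
grip_width: 0.0139
grip_force: 25.0
```

Emit:
send_rows(deltas="0 0 0 0 0 0 0.5;0 0 0 0 0 0 0.5;0 0 0 0 0 0 0.5;0 0 0 0 0 0 0.5;0 0 -30 0 0 0 0.5;0 0 -50 0 0 0 0.5;0 -40 -10 0 0 0 0.5;0 -40 0 0 0 0 0.5;0 0 0 0 0 0 0.5")

```text
time: 36.58
position: [0.3948, 0.3452, 0.2531]
tool_rot: [0.702, 0.712, -0.001, -0.001]
ft_force: [-0.1, 0.3, 0.1]
grip_width: 0.0432
grip_force: 0.0
```

```bash
python3 - <<'E'
from h import *
st()
for n in ['wrist','side','top']:
    c=cam(n,n+'9.png');W=cloud(c);hs=cv2.cvtColor(c['image'],cv2.COLOR_RGB2HSV)
    b=(abs(W[...,0]-.47)<.06)&(abs(W[...,1]-.346)<.06)&(W[...,2]>.112)&(W[...,2]<.122);g=W[b]
    if len(g)>10: print(n,' grip',g.mean(0).round(4),cv2.minAreaRect(g[:,:2].astype(np.float32)))
    b=(abs(W[...,0]-.43)<.12)&(abs(W[...,1]-.345)<.14)&(W[...,2]>.0875)&(W[...,2]<.094)&(hs[...,2]<110); g=W[b]
    if len(g)>10: print(n,' plate',np.percentile(g,1,axis=0).round(4),np.percentile(g,99,axis=0).round(4))
carrots(('top','side'))
E
```

```text
t 36.58 pos [0.3948 0.3452 0.2531] eul [-1.798e+02  1.000e-01  9.080e+01] q [0.51 0.45 1.72 0.   0.97 0.49] F [-0.1  0.3  0.1] w 0.0432 gf 0.0
wrist  grip [0.4738 0.3467 0.1172] ((0.4749487042427063, 0.34499943256378174), (0.01482220645993948, 0.06858302652835846), 1.2263118028640747)
wrist  plate [0.4303 0.2769 0.0882] [0.5186 0.455  0.0917]
side  grip [0.4749 0.3499 0.1181] ((0.47499778866767883, 0.34483999013900757), (0.013734830543398857, 0.06974291801452637), 0.7301583290100098)
side  plate [0.4333 0.2403 0.0875] [0.5195 0.4661 0.0927]
top  grip [0.477  0.3279 0.117 ] ((0.47723063826560974, 0.32868990302085876), (0.013015665113925934, 0.0359015166759491), 2.8093678951263428)
top  plate [0.4351 0.2358 0.0876] [0.5202 0.4504 0.0934]
top 259 [407. 229.] [ 0.522 -0.1    0.031]
top 222 [409. 258.] [ 0.457 -0.103  0.025]
top 130 [422. 271.] [ 0.427 -0.132  0.021]
side 59 [291. 188.] [ 0.54  -0.102  0.026]
side 12 [312. 189.] [ 0.469 -0.113  0.022]
```

View pics/wrist9.png

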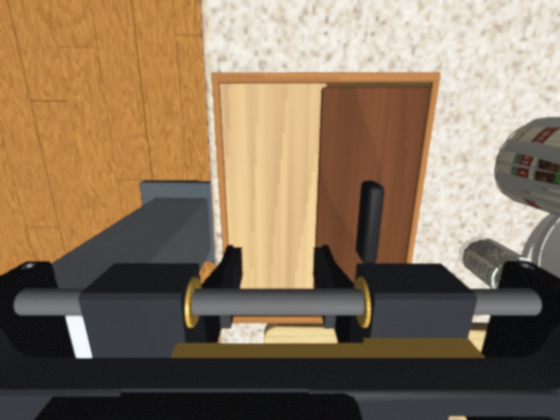

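The cover is shut with its bar at (370,222), about 40 mm in the caddy frame and within the shut range. All chunks are in the tray and the arm is clear.

```bash
python3 -c "
from rig import robot
print(robot.hand_in())"
```

```text
the job is handed in; nothing more can be done
None
```

I swept all six carrot chunks into the tray with the scraper, stood the scraper back in the middle well, slid the cover shut, and handed the job in at about 37 s; the hand-in gave no verdict.

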